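# Sort the bar ends by metal

### The arm

A 6-joint arm with a two-finger parallel gripper is mounted at the origin on the work surface. World frame = base frame: x ahead of the robot, y to its left, z up, the work surface at z = 0. Lengths are in m, angles in rad, forces in N, time in s.
With the tool pointing down it reaches from about 0.225 to 0.875 m from the base axis. Payload 3.4 kg.
Tool frame: the origin (TCP) lies on the centre line of the jaws, within the pads' length; the fingertips stand 17 mm ahead of it and the grasp point (between the pads) lies 2 mm behind it (nose_length is the distance from the TCP to the fingertips, in m); z points along the fingers, y is the line along which they close (so a half turn about z gives the same grasp; the last joint's range is limited). The gripper opens to 85 mm and grips with 20 to 120 N. Pads are 22 mm wide; open, the fingers measure 114 mm over their backs; the gripper's body (76 mm by 85 mm) begins 54 mm behind the grasp point. The pads swing forward as they close: fully open they stand 13 mm farther back than shut.
Start: joints at [-1.402, 0.276, 1.505, -0, 1.361, -0.121], TCP at [0.164, -0.551, 0.248] pointing down, gripper open.
Joint ranges: [-2.89, 2.89], [-0.75, 2.08], [0.22, 2.7], [-1.18, 4.32], [0.11, 2.71], [-2.7, 2.7]. Speed limits (rad/s): [2.57, 2.57, 3.14, 3.14, 3.14, 3.14].

### API

Orientations are given as a unit quaternion [w, x, y, z].
In Python, from rig import get_state, get_image, sign_off, find_in, place_of, nose_length gives the robot as it stands.
- The arm moves only by the tool apply_moves, never from a script. Its argument "deltas" is one flat list of numbers, 5 for each row, row after row: the finger opening in mm, from 0 to 85.4, then the shift along the tool's x, y, z in mm, then the turn about the tool's z in degrees. A call has 1 to 12 rows; each row is the pose to reach, as a shift and turn from the pose commanded when the call began, along the tool's axes at that moment; what a row does not reach only later rows make up. A row lasts 1/12 s, in which the tool goes at most 41.7 mm and 7.16 degrees, less where a joint would pass 70% of its speed; a pose out of reach is approached as far as the arm can. A call with a gripper value outside its range is refused whole. The fingers move at their own pace and stop on an object; "squeeze" is the grip in N (left out, the last holds). Time passes only in rows, so rows that repeat a pose let the fingers close. It gives the time, the measured TCP pose, the force, the opening and the grip force at its end, in the units of the state.
- get_state(): the state, without advancing time (a new reading comes with each control period).
- get_image(name): name is "side" or "top"; returns a dict with "frame" (400x640x3 uint8, red, green, blue), "K" (3x3 intrinsics, pixels), "k1" (the pictures are not rectified: a ray, as slopes to the right and down, at radius r is drawn at 1 + k1 r^2 times it, then the intrinsics apply), "position" and "orientation" of the camera in the world. Camera axes: x right, y down, z forward; pixel columns grow to the right and rows downward; lengths in m; the calibration is good to about 2 mm. A picture is of the moment at which its call begins. There is no depth.
- sign_off(): hands the job in; it is judged then, once.
Trained networks look in a picture, given as the dict that the camera call returned (one of the last four; its "shot" number tells which), for a name from the list of things; names that differ only in an ending like _2 or _b are one class to them, and where a whole thing is asked for, a point or a joint stands for the part that bears it (a point fixed in the world has none). Each returns a list of dicts, best first, with "score" (0 to 1); they miss things now and then, are a little off and sometimes report something else, mostly with a low value. They report only what shows in the picture. A call takes as long as a camera call.
- find_in(query, picture): "point" ([column, row] in pixels, amid what is visible of it).
- place_of(query, picture): "point" ([column, row] in pixels: a listed point, or the origin of a listed thing).
The state is a dict: "clock": time; "qpos": joint angles; "qd": joint speeds; "effort": joint torques, N m; "position": TCP position; "ee_rot": TCP orientation; "contact_force": force on the tool from outside, world axes, zero at the start; "moment": the same for the moment, N m; "width": finger opening in m; "gripper_force": force on a finger pad.
Only numpy, scipy, OpenCV 4.12 (cv2) and the standard library are available. Lean on these libraries where they do the work, as an engineer would, in place of code of your own. Each camera call takes 0.05 s, during which the arm holds its last target. There are 200 camera calls.

### The job

Sort the five bar ends on the welding bench into the trays by metal: steel in the yellow tray, aluminium in the blue, brass in the red. The two green-painted bars look alike but one is steel and the other aluminium, so judge them by their weight in the grip. Set each piece down flat on the floor of its tray, not dropped in and not on top of another, and leave the flap disc where it lies.

Things in the scene. Friction and masses are not known exactly. Their poses are not given: they have to be found in the camera images.
- bar_a_center (a point): One of the two look-alike green-painted square bars, 80 x 32 x 32, painted all over, lying on a long side; one of the two is solid steel (about 0.64 kg), the other solid aluminium (about 0.22 kg), each within 10 %, and nothing but the weight tells which. Point at its centre, 16 above what it lies on; x runs along its length, z up.
- bar_b_center (a point): One of the two look-alike green-painted square bars, 80 x 32 x 32, painted all over, lying on a long side; one of the two is solid steel (about 0.64 kg), the other solid aluminium (about 0.22 kg), each within 10 %, and nothing but the weight tells which. Point at its centre, 16 above what it lies on; x runs along its length, z up.
- tube_center (a point): Rusty brown steel square tube end, 60 long, 40 x 40 outside, walls 4, open at both ends, lying on a side; 0.27 kg. Point at its centre, 20 above what it lies on; x along its length, z up.
- profile_center (a point): Bare silvery aluminium T-slot profile end, 60 long, 40 x 40, a dark slot along each side, lying on a side; 0.11 kg. Point at its centre, 20 above what it lies on; x along its length, z up.
- brass_center (a point): Yellow brass round bar stub, diameter 40, 50 high, standing on its sawn end; 0.53 kg. Point at its centre, 25 above what it stands on; z along its axis, up.
- yellow_tray: Yellow tray: an open plastic tray, fixed to the bench, outside 140 (x) x 180 (y) x 40 high, walls and floor 4 thick, inside 132 x 172. Origin at the centre of its underside, on the bench top; z up. For steel.
- blue_tray: Blue tray: an open plastic tray, fixed to the bench, outside 140 (x) x 180 (y) x 40 high, walls and floor 4 thick, inside 132 x 172. Origin at the centre of its underside, on the bench top; z up. For aluminium.
- red_tray: Red tray: an open plastic tray, fixed to the bench, outside 140 (x) x 180 (y) x 40 high, walls and floor 4 thick, inside 132 x 172. Origin at the centre of its underside, on the bench top; z up. For brass.
- flap_disc: Loose flap disc for a hand grinder, lying flat among the bar ends: diameter 100, 13 high, rust-brown flaps round a black hub. To be left alone. Origin at the centre of its underside.

How it is judged:
At the end, for the whole second after the job is handed in: Heavy green bar (pressing over 4 N) and tube in the yellow tray, light bar (under 4 N) and profile in the blue, brass in the red, at rest on the floor of the tray (centres above the bench: bars 12-28 mm, tube and profile 16-40, brass 16-37); flap disc within 25 mm of where it lay ((((x of bar_a_center in the frame of yellow_tray between -0.058 and 0.058 m and y of bar_a_center in the frame of yellow_tray between -0.078 and 0.078 m and z of bar_a_center in the frame of yellow_tray between 0.012 and 0.028 m and linear speed of bar_a below 0.03 m/s and contact force between bar_a and yellow_tray above 4 N) and (x of bar_b_center in the frame of blue_tray between -0.058 and 0.058 m and y of bar_b_center in the frame of blue_tray between -0.078 and 0.078 m and z of bar_b_center in the frame of blue_tray between 0.012 and 0.028 m and linear speed of bar_b below 0.03 m/s and contact force between bar_b and blue_tray below 4 N)) or ((x of bar_b_center in the frame of yellow_tray between -0.058 and 0.058 m and y of bar_b_center in the frame of yellow_tray between -0.078 and 0.078 m and z of bar_b_center in the frame of yellow_tray between 0.012 and 0.028 m and linear speed of bar_b below 0.03 m/s and contact force between bar_b and yellow_tray above 4 N) and (x of bar_a_center in the frame of blue_tray between -0.058 and 0.058 m and y of bar_a_center in the frame of blue_tray between -0.078 and 0.078 m and z of bar_a_center in the frame of blue_tray between 0.012 and 0.028 m and linear speed of bar_a below 0.03 m/s and contact force between bar_a and blue_tray below 4 N))) and x of tube_center in the frame of yellow_tray between -0.058 and 0.058 m and y of tube_center in the frame of yellow_tray between -0.078 and 0.078 m and z of tube_center in the frame of yellow_tray between 0.016 and 0.04 m and linear speed of each of tube, profile, brass below 0.03 m/s and x of profile_center in the frame of blue_tray between -0.058 and 0.058 m and y of profile_center in the frame of blue_tray between -0.078 and 0.078 m and z of profile_center in the frame of blue_tray between 0.016 and 0.04 m and x of brass_center in the frame of red_tray between -0.058 and 0.058 m and y of brass_center in the frame of red_tray between -0.078 and 0.078 m and z of brass_center in the frame of red_tray between 0.016 and 0.037 m and distance of flap_disc from where it was at the start of the episode below 0.025 m); the robot touches nothing.
It fails at once if a bar end is dropped: it falls freely, faster than 0.7 m/s (a drop of more than 25 mm) ((contact force between the fingers and bar_a below 0.05 N and linear speed of bar_a above 0.7 m/s) or (contact force between the fingers and tube below 0.05 N and linear speed of tube above 0.7 m/s) or (contact force between the fingers and brass below 0.05 N and linear speed of brass above 0.7 m/s) or (contact force between the fingers and bar_b below 0.05 N and linear speed of bar_b above 0.7 m/s) or (contact force between the fingers and profile below 0.05 N and linear speed of profile above 0.7 m/s)).
It fails at once if the flap disc is shifted by more than 25 mm (distance of flap_disc from where it was at the start of the episode above 0.025 m).
It also fails if it takes over 122 s, if anything falls off the work surface, if the arm or the gripper's body presses on something with over 40 N, if the wrist force passes 120 N, or if a joint passes its speed limit or range.

## Working session

There is one attempt and no reset: what is moved stays moved. The work goes in short steps, Python scripts to look and compute and a tool call to move; the robot and the scene stay as the last step left them, time stands still between calls to the robot, and variables do not carry over. Pictures are saved under pics/ and viewed, at most 14 in all, crops included, and the job is handed in when it is done.

Besides the shell and the picture viewer there is one more tool, called after "Emit:" as name(argument=value, ...) on one line, values as JSON. apply_moves: Moves the arm, as the interface text tells. Its arguments: {"type":"object","properties":{"deltas":{"type":"array"},"squeeze":{"type":"number"}},"required":["deltas"]}

```bash
mkdir -p pics
cat > h.py <<'E'
import numpy as np, cv2
from scipy.spatial.transform import Rotation as R
from rig import *
def q2R(q): return R.from_quat([q[1],q[2],q[3],q[0]])
def ray(p,uv):
    K=np.array(p["K"]); k=p["k1"]
    d=np.array([(uv[0]-K[0,2])/K[0,0],(uv[1]-K[1,2])/K[1,1]]); s=d.copy()
    for _ in range(20): s=d/(1+k*(s@s))
    return q2R(p["orientation"]).apply([s[0],s[1],1.0])
def at(p,uv,z):
    r=ray(p,uv); o=np.array(p["position"]); return (o+r*(z-o[2])/r[2])
def proj(p,X):
    c=q2R(p["orientation"]).inv().apply(np.array(X)-np.array(p["position"])); s=c[:2]/c[2]
    s=s*(1+p["k1"]*(s@s)); K=np.array(p["K"]); return np.array([K[0,0]*s[0]+K[0,2],K[1,1]*s[1]+K[1,2]])
def save(p,n): cv2.imwrite("pics/"+n,p["frame"][:,:,::-1])
E
python3 - <<'E'
from h import *
H=dict(bar_a_center=.016,tube_center=.02,profile_center=.02,brass_center=.025,yellow_tray=0,blue_tray=0,red_tray=0,flap_disc=0)
s=get_state();print({k:np.round(v,3) for k,v in s.items()})
for c in("top","side"):
    p=get_image(c);save(p,c+"0.png");print(c,np.round(p["position"],3),np.round(q2R(p["orientation"]).as_matrix()[:,2],2))
    for n,z in H.items():
        for d in place_of(n,p)[:3]: print(n,round(d["score"],2),np.round(d["point"]),np.round(at(p,d["point"],z),4))
E
```

```text
{'clock': np.float64(0.0), 'qpos': array([-1.402,  0.277,  1.506, -0.   ,  1.361, -0.121]), 'qd': array([ 0.   , -0.002, -0.001,  0.001,  0.003,  0.   ]), 'effort': array([-0.0000e+00, -4.1678e+01, -2.4581e+01, -0.0000e+00,  1.1000e-02,
       -0.0000e+00]), 'position': array([ 0.164, -0.551,  0.247]), 'ee_rot': array([-0.001,  0.99 ,  0.144, -0.   ]), 'contact_force': array([-0.35 ,  0.61 , -0.338]), 'moment': array([0.031, 0.029, 0.007]), 'gripper_force': np.float64(0.0), 'width': np.float64(0.085)}
top [0.388 0.007 1.031] [ 0.13 -0.01 -0.99]
bar_a_center 0.8 [449. 270.] [ 0.3632 -0.3123  0.016 ]
tube_center 0.95 [183. 266.] [0.3625 0.315  0.02  ]
profile_center 0.84 [242. 237.] [0.4324 0.1799 0.02  ]
profile_center 0.23 [396. 245.] [ 0.4189 -0.1851  0.02  ]
brass_center 0.65 [396. 246.] [ 0.4171 -0.1848  0.025 ]
yellow_tray 0.58 [409. 160.] [ 0.6329 -0.2244  0.    ]
blue_tray 0.59 [230. 160.] [ 0.623   0.2216 -0.    ]
blue_tray 0.54 [449. 269.] [ 0.3642 -0.3172  0.    ]
red_tray 0.66 [322. 162.] [ 0.6221 -0.0057  0.    ]
flap_disc 0.78 [292. 234.] [0.4408 0.0633 0.    ]
side [0.137 0.814 0.791] [ 0.32 -0.72 -0.62]
bar_a_center 0.92 [418. 164.] [ 0.3622 -0.309   0.016 ]
tube_center 0.74 [320. 335.] [0.3636 0.3045 0.02  ]
profile_center 0.68 [314. 274.] [0.439  0.1732 0.02  ]
brass_center 0.58 [384. 181.] [ 0.4149 -0.183   0.025 ]
brass_center 0.55 [417. 164.] [ 0.3598 -0.2948  0.025 ]
yellow_tray 0.83 [315. 158.] [ 0.6313 -0.2333  0.    ]
yellow_tray 0.42 [338. 247.] [ 0.4338  0.0614 -0.    ]
red_tray 0.65 [280. 206.] [ 0.6192 -0.0059  0.    ]
flap_disc 0.97 [336. 246.] [0.4369 0.0615 0.    ]
```

View pics/top0.png

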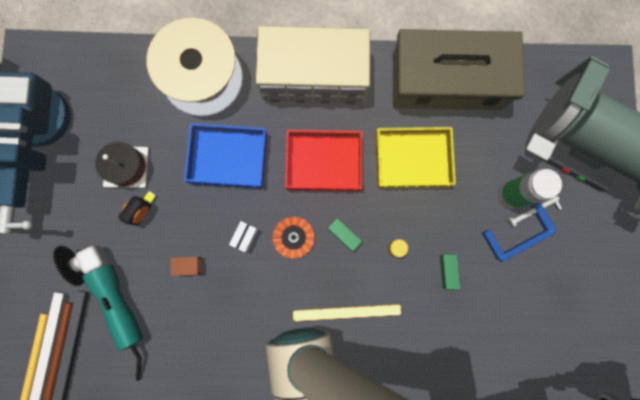

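View pics/side0.png

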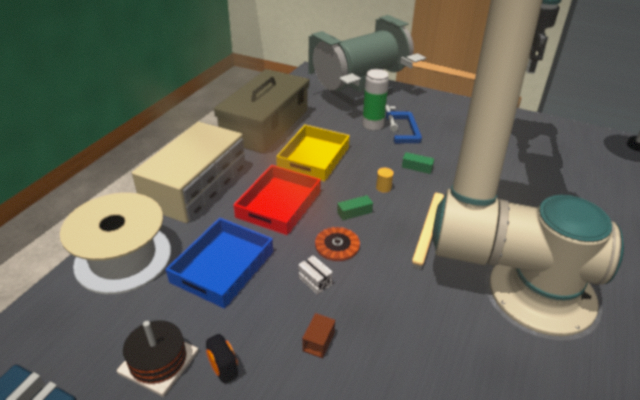

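The top view shows blue, red and yellow trays at (227,157), (324,160) and (415,157). The green bars are at (345,235) and (451,271), the brass at (399,248), the profile at (243,236), the tube at (186,266) and the disc at (293,237). I'll refine these by fitting silhouettes in both views.

```bash
cat > fit.py <<'E'
from h import *
from scipy.optimize import minimize
HSV={'green':((45,70,30),(85,255,255)),'brass':((15,110,90),(32,255,255)),'tube':((2,90,40),(14,255,255)),'prof':((0,0,135),(180,60,255)),
'yellow':((22,150,90),(36,255,255)),'blue':((100,120,50),(125,255,255)),'red':((172,150,80),(180,255,255))}
def mask(p,c,uv,rad):
    hsv=cv2.cvtColor(p["frame"],cv2.COLOR_RGB2HSV); m=cv2.inRange(hsv,*map(np.array,HSV[c]))
    if c=='red': m|=cv2.inRange(hsv,np.array((0,170,80)),np.array((4,255,255)))
    w=np.zeros_like(m); cv2.circle(w,tuple(int(v) for v in uv),rad,255,-1); m&=w
    m=cv2.morphologyEx(m,cv2.MORPH_CLOSE,np.ones((3,3)))
    n,l,st,_=cv2.connectedComponentsWithStats(m); m=np.isin(l,[i for i in range(1,n) if st[i,4]>=12]).astype(np.uint8)
    pts=cv2.findNonZero(m); return None if pts is None else cv2.convexHull(pts)
S=4
def rast(h):
    im=np.zeros((400*S,640*S),np.uint8); 
    cv2.fillConvexPoly(im,np.round((h.reshape(-1,2)+.5)*S*16).astype(np.int32)-8,255,shift=4); return im
def corners(x,y,yaw,dim,z0):
    if len(dim)==2:
        a=np.linspace(0,2*np.pi,24,endpoint=False); b=np.c_[np.cos(a),np.sin(a)]*dim[0]/2; hh=dim[1]
    else: b=np.array([[1,1],[1,-1],[-1,-1],[-1,1]])*np.array(dim[:2])/2; hh=dim[2]
    c,s=np.cos(yaw),np.sin(yaw); b=b@np.array([[c,s],[-s,c]])+[x,y]
    return np.r_[np.c_[b,np.full(len(b),z0)],np.c_[b,np.full(len(b),z0+hh)]]
def fit(ps,c,g,dim,z0=0.,yaws=None,rad=None):
    T=[]
    for p in ps:
        ctr=[g[0],g[1],z0+dim[-1]/2]; uv=proj(p,ctr)
        f=p["K"][0][0]/np.linalg.norm(np.array(p["position"])-ctr)
        hl=mask(p,c,uv,int((rad or (np.hypot(*dim[:2])/2+.025))*f))
        if hl is not None: 
            # grow hull by half pixel (pixel area)
            T.append((p,cv2.blur(cv2.dilate(rast(hl),np.ones((S,S))),(S*2+1,)*2)/255.))
    def cost(v):
        t=0
        for p,m in T:
            q=np.array([proj(p,X) for X in corners(v[0],v[1],v[2],dim,z0)])
            r=cv2.blur(rast(cv2.convexHull(q.astype(np.float32))),(S*2+1,)*2)/255.
            t+=np.abs(r-m).sum()/m.sum()
        return t/len(T)
    best=None
    for y0 in (yaws if yaws is not None else ([0] if len(dim)==2 else np.arange(-90,90,30)*np.pi/180)):
        r=minimize(cost,[g[0],g[1],y0],method='Nelder-Mead',options=dict(initial_simplex=[[g[0],g[1],y0],[g[0]+.01,g[1],y0],[g[0],g[1]+.01,y0],[g[0],g[1],y0+.25]],maxfev=70,xatol=2e-4,fatol=1e-4))
        if best is None or r.fun<best.fun: best=r
    x,y,w=best.x; return round(x,4),round(y,4),round(np.degrees((w+np.pi/2)%np.pi-np.pi/2),1),round(best.fun,3)
B=(.08,.032,.032);T=(.06,.04,.04);C=(.04,.05);TR=(.14,.18,.04)
E
cat > m.py <<'E'
from fit import *
ps=[get_image("top"),get_image("side")]
o=at(ps[0],(345,235),.03)
for n,c,g,d,y in [('bar1','green',o,B,None),('bar2','green',(.363,-.31),B,None),('tube','tube',(.363,.31),T,None),('prof','prof',(.436,.177),T,None),('brass','brass',(.416,-.184),C,None),
 ('Y','yellow',(.632,-.228),TR,[0]),('R','red',(.621,-.006),TR,[0]),('Bl','blue',(.623,.22),TR,[0])]:
    print(n,*[fit(q,c,g,d,yaws=y) for q in (ps,ps[:1],ps[1:])])
E
time python3 m.py
```

```text
bar1 (np.float64(0.4425), np.float64(-0.0635), np.float64(47.4), np.float64(0.109)) (np.float64(0.4417), np.float64(-0.0637), np.float64(47.5), np.float64(0.039)) (np.float64(0.4452), np.float64(-0.0666), np.float64(49.9), np.float64(0.085))
bar2 (np.float64(0.3616), np.float64(-0.3152), np.float64(3.0), np.float64(0.096)) (np.float64(0.3599), np.float64(-0.3143), np.float64(5.9), np.float64(0.065)) (np.float64(0.3644), np.float64(-0.3175), np.float64(4.5), np.float64(0.029))
tube (np.float64(0.3635), np.float64(0.3054), np.float64(-87.3), np.float64(0.101)) (np.float64(0.3622), np.float64(0.3059), np.float64(-87.1), np.float64(0.05)) (np.float64(0.3661), np.float64(0.3051), np.float64(-86.1), np.float64(0.031))
prof (np.float64(0.436), np.float64(0.1753), np.float64(-26.6), np.float64(0.197)) (np.float64(0.4331), np.float64(0.178), np.float64(-23.8), np.float64(0.087)) (np.float64(0.4392), np.float64(0.1696), np.float64(-24.4), np.float64(0.125))
brass (np.float64(0.413), np.float64(-0.1896), np.float64(7.4), np.float64(0.124)) (np.float64(0.4116), np.float64(-0.19), np.float64(7.3), np.float64(0.061)) (np.float64(0.4162), np.float64(-0.1911), np.float64(15.7), np.float64(0.056))
Y (np.float64(0.6332), np.float64(-0.2333), np.float64(2.1), np.float64(0.076)) (np.float64(0.6324), np.float64(-0.2317), np.float64(2.2), np.float64(0.018)) (np.float64(0.6351), np.float64(-0.2376), np.float64(1.9), np.float64(0.088))
R (np.float64(0.6229), np.float64(-0.011), np.float64(0.4), np.float64(0.049)) (np.float64(0.62), np.float64(-0.0109), np.float64(0.6), np.float64(0.018)) (np.float64(0.6248), np.float64(-0.0108), np.float64(1.1), np.float64(0.044))
Bl (np.float64(0.6283), np.float64(0.2256), np.float64(-2.3), np.float64(0.03)) (np.float64(0.6277), np.float64(0.2258), np.float64(-2.4), np.float64(0.016)) (np.float64(0.631), np.float64(0.2244), np.float64(-2.5), np.float64(0.031))
real	1m55.918s
user	1m23.391s
sys	0m32.569s
```

```bash
cat > plan.py <<'E'
import sys,json
from h import *
# usage: plan.py x0,y0,z0,yaw0 then waypoints x,y,z,yaw,opening,rows (mm,deg)
def plan(cur,wps):
    for x,y,z,w,op,n in wps:
        a=np.radians(cur[3]); d=np.array([x,y,z])-cur[:3]
        dt=(cur[3]-w+180)%360-180
        t=np.array([d[0]*np.cos(a)+d[1]*np.sin(a), d[0]*np.sin(a)-d[1]*np.cos(a), -d[2], dt])
        out=[]
        for i in range(1,n+1):
            s=min(1,i/(n-1) if n>2 else i/n); s=s*s*(3-2*s) if n>6 else s
            out+=[op]+[int(round(v)) for v in t*s]
        f=np.array(out[-4:],float)
        cur=np.array([cur[0]+f[0]*np.cos(a)+f[1]*np.sin(a),cur[1]+f[0]*np.sin(a)-f[1]*np.cos(a),cur[2]-f[2],cur[3]-f[3]])
        print(out,'->',np.round(cur,1).tolist())
    return cur
if __name__=="__main__":
    v=[[float(k) if '.' in k else int(k) for k in s.split(',')] for s in sys.argv[1:]]
    plan(np.array(v[0],float),v[1:])
E
python3 -c "
from h import *
print(nose_length if not callable(nose_length) else nose_length())
s=get_state();print(s['position'],s['clock'],np.degrees(q2R(s['ee_rot']).as_euler('xyz')))"
python3 plan.py 164,-551,248,16.5 362,-315,120,4.5,60,12 362,-315,24,4.5,60,7 362,-315,140,4.5,20,7 580,-240,140,92,20,12 635,-272,140,92,20,5
```

```text
0.017
[ 0.16429699 -0.55105975  0.24832889] 1.0 [1.79994217e+02 8.86082060e-04 1.66032348e+01]
[60, 6, -4, 3, 0, 60, 22, -15, 11, 1, 60, 47, -31, 23, 2, 60, 77, -51, 38, 4, 60, 111, -73, 55, 5, 60, 146, -97, 73, 7, 60, 180, -119, 90, 8, 60, 210, -139, 105, 10, 60, 234, -155, 117, 11, 60, 251, -166, 125, 12, 60, 257, -170, 128, 12, 60, 257, -170, 128, 12] -> [362.1, -315.0, 120.0, 4.5]
[60, 0, 0, 7, 0, 60, 0, 0, 25, 0, 60, 0, 0, 48, 0, 60, 0, 0, 71, 0, 60, 0, 0, 89, 0, 60, 0, 0, 96, 0, 60, 0, 0, 96, 0] -> [362.1, -315.0, 24.0, 4.5]
[20, 0, 0, -9, 0, 20, 0, 0, -30, 0, 20, 0, 0, -58, 0, 20, 0, 0, -86, 0, 20, 0, 0, -107, 0, 20, 0, 0, -116, 0, 20, 0, 0, -116, 0] -> [362.1, -315.0, 140.0, 4.5]
[20, 5, -1, 0, -2, 20, 19, -5, 0, -8, 20, 41, -11, 0, -16, 20, 67, -17, 0, -26, 20, 96, -25, 0, -38, 20, 127, -33, 0, -50, 20, 156, -40, 0, -61, 20, 182, -47, 0, -72, 20, 204, -53, 0, -80, 20, 218, -56, 0, -85, 20, 223, -58, 0, -88, 20, 223, -58, 0, -88] -> [579.9, -239.7, 140.0, 92.5]
[20, -9, 13, 0, 0, 20, -17, 27, 0, 0, 20, -26, 40, 0, 0, 20, -35, 54, 0, 0, 20, -35, 54, 0, 0] -> [635.4, -272.3, 140.0, 92.5]
```

Emit:
apply_moves(deltas=[60,6,-4,3,0,60,22,-15,11,1,60,47,-31,23,2,60,77,-51,38,4,60,111,-73,55,5,60,146,-97,73,7,60,180,-119,90,8,60,210,-139,105,10,60,234,-155,117,11,60,251,-166,125,12,60,257,-170,128,12,60,257,-170,128,12], squeeze=60)

```text
clock: 2.0
position: [0.3624, -0.3128, 0.1196]
ee_rot: [-0.001, 0.999, 0.042, -0.001]
contact_force: [-0.2, -0.6, -0.5]
width: 0.0602
gripper_force: 0.0
```

Emit:
apply_moves(deltas=[60,0,0,7,0,60,0,0,25,0,60,0,0,48,0,60,0,0,71,0,60,0,0,89,0,60,0,0,96,0,60,0,0,96,0,60,0,0,96,0])

```text
clock: 2.67
position: [0.3618, -0.3159, 0.0246]
ee_rot: [0.0, 0.999, 0.04, 0.0]
contact_force: [0.5, 0.7, 0.1]
width: 0.06
gripper_force: 0.0
```

Emit:
apply_moves(deltas=[20,0,0,0,0,20,0,0,0,0,20,0,0,0,0,20,0,0,0,0,20,0,0,0,0,20,0,0,0,0,20,0,0,0,0,20,0,0,0,0])

```text
clock: 3.33
position: [0.3623, -0.3149, 0.0256]
ee_rot: [0.001, 0.999, 0.04, 0.0]
contact_force: [-0.8, 1.4, 5.4]
width: 0.0305
gripper_force: 61.6
```

Emit:
apply_moves(deltas=[20,0,0,-9,0,20,0,0,-30,0,20,0,0,-58,0,20,0,0,-86,0,20,0,0,-107,0,20,0,0,-116,0,20,0,0,-116,0,20,0,0,-116,0,20,0,0,-116,0,20,0,0,-116,0])

```text
clock: 4.17
position: [0.3611, -0.3136, 0.1386]
ee_rot: [-0.002, 0.999, 0.04, -0.001]
contact_force: [-0.7, -0.4, -6.5]
width: 0.0307
gripper_force: 60.9
```

Bar 2 weighs about 6.5 N, so it is steel and goes in the yellow tray.

Emit:
apply_moves(deltas=[20,5,-1,0,-2,20,19,-5,0,-8,20,41,-11,0,-16,20,67,-17,0,-23,20,96,-25,0,-30,20,127,-33,0,-37,20,156,-40,0,-44,20,182,-47,0,-51,20,204,-53,0,-58,20,218,-56,0,-65,20,223,-58,0,-72,20,223,-58,0,-79])

```text
clock: 5.17
position: [0.5808, -0.2378, 0.1379]
ee_rot: [-0.001, 0.743, 0.669, -0.0]
contact_force: [0.5, -0.2, -5.1]
width: 0.0309
gripper_force: 60.8
```

```bash
python3 plan.py 579.9,-239.7,140,83.5 634,-273,140,92.5,20,8 634,-273,31,92.5,20,9
```

```text
[20, -1, 3, 0, 0, 20, -5, 11, 0, -2, 20, -11, 23, 0, -4, 20, -16, 35, 0, -5, 20, -22, 46, 0, -7, 20, -25, 54, 0, -9, 20, -27, 58, 0, -9, 20, -27, 58, 0, -9] -> [634.5, -273.1, 140.0, 92.5]
[20, 0, 0, 5, 0, 20, 0, 0, 17, 0, 20, 0, 0, 34, 0, 20, 0, 0, 54, 0, 20, 0, 0, 75, 0, 20, 0, 0, 92, 0, 20, 0, 0, 104, 0, 20, 0, 0, 109, 0, 20, 0, 0, 109, 0] -> [634.5, -273.1, 31.0, 92.5]
```

Emit:
apply_moves(deltas=[20,-1,3,0,0,20,-5,11,0,-2,20,-11,23,0,-4,20,-16,35,0,-5,20,-22,46,0,-7,20,-25,54,0,-9,20,-27,58,0,-9,20,-27,58,0,-9])

```text
clock: 5.83
position: [0.6345, -0.2729, 0.1388]
ee_rot: [-0.001, 0.692, 0.722, -0.0]
contact_force: [0.7, 0.2, -5.9]
width: 0.0309
gripper_force: 60.7
```

Emit:
apply_moves(deltas=[20,0,0,5,0,20,0,0,17,0,20,0,0,34,0,20,0,0,54,0,20,0,0,75,0,20,0,0,92,0,20,0,0,104,0,20,0,0,109,0,20,0,0,109,0,20,0,0,109,0,20,0,0,109,0])

```text
clock: 6.75
position: [0.6347, -0.2725, 0.0318]
ee_rot: [0.001, 0.691, 0.723, 0.0]
contact_force: [0.4, -0.1, -5.8]
width: 0.0308
gripper_force: 60.8
```

```bash
python3 -c "
from fit import *
p=get_image('top');save(p,'t1.png');cv2.imwrite('pics/t1c.png',cv2.resize(p['frame'][100:300,300:500,::-1],None,fx=3,fy=3))
s=get_state();print(s['position'],s['contact_force'])"
```

```text
[ 0.63474602 -0.27255559  0.03185912] [ 0.39571411  0.74034097 -5.13008713]
```

View pics/t1c.png

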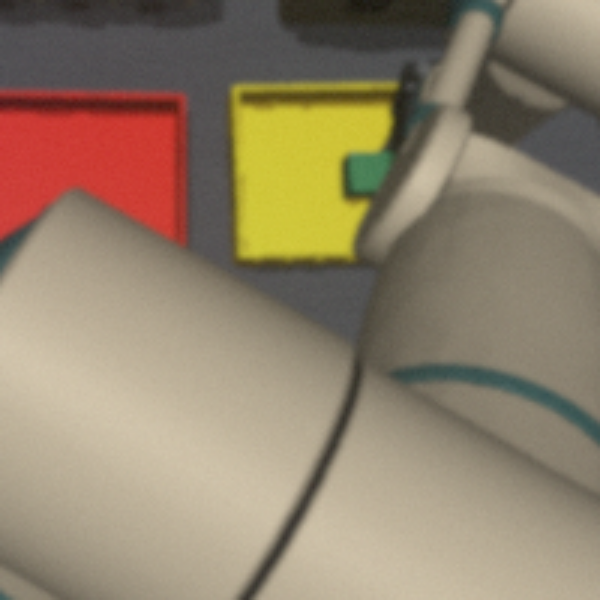

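The bar hangs inside the right half of the yellow tray, its end showing at about (370,175) in the crop. I'll lower it the last 2 mm and release, then plan the pick for bar 1.

Emit:
apply_moves(deltas=[20,0,0,2,0,20,0,0,2,0,20,0,0,2,0,56,0,0,2,0,56,0,0,2,0,56,0,0,2,0,56,0,0,2,0])

```text
clock: 7.38
position: [0.6347, -0.2726, 0.0301]
ee_rot: [0.001, 0.691, 0.723, 0.0]
contact_force: [0.7, 0.9, 1.2]
width: 0.0563
gripper_force: 0.0
```

```bash
python3 plan.py 634.5,-273.1,29,92.5 634,-273,130,92.5,56,8 443,-64.5,110,47.5,60,12 443,-64.5,24,47.5,60,8
```

```text
[56, 0, 0, -6, 0, 56, 0, 0, -20, 0, 56, 0, 0, -40, 0, 56, 0, 0, -61, 0, 56, 0, 0, -81, 0, 56, 0, 0, -95, 0, 56, 0, 0, -101, 0, 56, 0, 0, -101, 0] -> [634.5, -273.1, 130.0, 92.5]
[60, 5, -4, 0, 1, 60, 19, -16, 2, 4, 60, 40, -33, 4, 8, 60, 65, -55, 6, 14, 60, 94, -79, 9, 19, 60, 123, -103, 11, 26, 60, 152, -127, 14, 31, 60, 177, -149, 16, 37, 60, 198, -166, 18, 41, 60, 212, -178, 20, 44, 60, 217, -182, 20, 45, 60, 217, -182, 20, 45] -> [443.2, -64.2, 110.0, 47.5]
[60, 0, 0, 5, 0, 60, 0, 0, 17, 0, 60, 0, 0, 34, 0, 60, 0, 0, 52, 0, 60, 0, 0, 69, 0, 60, 0, 0, 81, 0, 60, 0, 0, 86, 0, 60, 0, 0, 86, 0] -> [443.2, -64.2, 24.0, 47.5]
```

Emit:
apply_moves(deltas=[56,0,0,-6,0,56,0,0,-20,0,56,0,0,-40,0,56,0,0,-61,0,56,0,0,-81,0,56,0,0,-95,0,56,0,0,-101,0,56,0,0,-101,0])

```text
clock: 8.05
position: [0.6353, -0.2728, 0.1328]
ee_rot: [0.002, 0.691, 0.723, 0.001]
contact_force: [-0.1, -0.4, 0.5]
width: 0.0559
gripper_force: 0.0
```

Emit:
apply_moves(deltas=[60,5,-4,0,1,60,19,-16,2,4,60,40,-33,4,8,60,65,-55,6,14,60,94,-79,9,19,60,123,-103,11,26,60,152,-127,14,31,60,177,-149,16,37,60,198,-166,18,41,60,212,-178,20,44,60,217,-182,20,45,60,217,-182,20,45])

```text
clock: 9.05
position: [0.4404, -0.0624, 0.1095]
ee_rot: [-0.001, 0.915, 0.404, -0.001]
contact_force: [0.3, -0.2, 0.0]
width: 0.0596
gripper_force: 0.0
```

Emit:
apply_moves(deltas=[60,0,0,5,0,60,0,0,17,0,60,0,0,34,0,60,0,0,52,0,60,0,0,69,0,60,0,0,81,0,60,0,0,86,0,60,0,0,86,0,60,0,0,86,0])

```text
clock: 9.8
position: [0.4435, -0.0645, 0.0241]
ee_rot: [0.0, 0.915, 0.403, 0.0]
contact_force: [1.0, 0.8, 0.4]
width: 0.0597
gripper_force: 0.0
```

Emit:
apply_moves(deltas=[20,0,0,0,0,20,0,0,0,0,20,0,0,0,0,20,0,0,0,0,20,0,0,0,0,20,0,0,0,0,20,0,0,0,0,20,0,0,0,0])

```text
clock: 10.47
position: [0.4435, -0.0641, 0.0252]
ee_rot: [0.001, 0.915, 0.404, 0.001]
contact_force: [-0.7, 0.4, 5.2]
width: 0.0313
gripper_force: 60.9
```

Emit:
apply_moves(deltas=[20,0,0,-9,0,20,0,0,-30,0,20,0,0,-58,0,20,0,0,-86,0,20,0,0,-107,0,20,0,0,-116,0,20,0,0,-116,0,20,0,0,-116,0,20,0,0,-116,0,20,0,0,-116,0])

```text
clock: 11.3
position: [0.4413, -0.0634, 0.1386]
ee_rot: [-0.001, 0.915, 0.404, -0.001]
contact_force: [-0.1, -0.1, -1.8]
width: 0.0312
gripper_force: 60.0
```

```bash
python3 plan.py 443.2,-64.2,140,47.5 540,100,140,87.5,20,12 629,185,140,87.5,20,9 629,185,31,87.5,20,9; python3 -c "
from fit import *
ps=[get_image('top'),get_image('side')]
[save(p,n) for p,n in zip(ps,('t2.png','s2.png'))]
print(get_state()['contact_force'])
print(fit(ps,'green',(.634,-.273),B,.004,[1.6]),fit(ps[:1],'green',(.634,-.273),B,.004,[1.6]))"
```

```text
[20, 4, -1, 0, -1, 20, 16, -3, 0, -3, 20, 34, -7, 0, -7, 20, 56, -12, 0, -12, 20, 81, -17, 0, -17, 20, 106, -22, 0, -23, 20, 130, -28, 0, -28, 20, 152, -32, 0, -33, 20, 170, -36, 0, -37, 20, 182, -39, 0, -39, 20, 186, -40, 0, -40, 20, 186, -40, 0, -40] -> [539.4, 100.0, 140.0, 87.5]
[20, 4, 4, 0, 0, 20, 14, 13, 0, 0, 20, 28, 27, 0, 0, 20, 44, 43, 0, 0, 20, 61, 59, 0, 0, 20, 75, 72, 0, 0, 20, 85, 82, 0, 0, 20, 89, 86, 0, 0, 20, 89, 86, 0, 0] -> [629.2, 185.1, 140.0, 87.5]
[20, 0, 0, 5, 0, 20, 0, 0, 17, 0, 20, 0, 0, 34, 0, 20, 0, 0, 54, 0, 20, 0, 0, 75, 0, 20, 0, 0, 92, 0, 20, 0, 0, 104, 0, 20, 0, 0, 109, 0, 20, 0, 0, 109, 0] -> [629.2, 185.1, 31.0, 87.5]
[-0.26663284  0.35829062 -2.31477189]
(np.float64(0.6349), np.float64(-0.2757), np.float64(-81.9), np.float64(0.299)) (np.float64(0.6328), np.float64(-0.276), np.float64(-82.4), np.float64(0.234))
```

Bar 1 weighs about 2.2 N, so it is aluminium and goes in the blue tray.

Emit:
apply_moves(deltas=[20,4,-1,0,-1,20,16,-3,0,-3,20,34,-7,0,-7,20,56,-12,0,-12,20,81,-17,0,-17,20,106,-22,0,-23,20,130,-28,0,-28,20,152,-32,0,-33,20,170,-36,0,-37,20,182,-39,0,-39,20,186,-40,0,-40,20,186,-40,0,-40])

```text
clock: 12.4
position: [0.5385, 0.1012, 0.1398]
ee_rot: [-0.0, 0.721, 0.693, -0.0]
contact_force: [-1.0, 0.3, -2.9]
width: 0.0308
gripper_force: 59.9
```

Emit:
apply_moves(deltas=[20,4,4,0,0,20,14,13,0,0,20,28,27,0,0,20,44,43,0,0,20,61,59,0,0,20,75,72,0,0,20,85,82,0,0,20,89,86,0,0,20,89,86,0,0,20,89,86,0,0])

```text
clock: 13.23
position: [0.6277, 0.1854, 0.1399]
ee_rot: [-0.0, 0.722, 0.692, -0.001]
contact_force: [0.4, 0.1, -2.5]
width: 0.0311
gripper_force: 60.0
```

Emit:
apply_moves(deltas=[20,0,0,5,0,20,0,0,17,0,20,0,0,34,0,20,0,0,54,0,20,0,0,75,0,20,0,0,92,0,20,0,0,104,0,20,0,0,109,0,20,0,0,110,0,20,0,0,111,0,20,0,0,111,0,20,0,0,111,0])

```text
clock: 14.23
position: [0.6287, 0.1859, 0.0301]
ee_rot: [0.001, 0.722, 0.692, 0.001]
contact_force: [-0.4, -0.9, -1.6]
width: 0.0309
gripper_force: 59.9
```

```bash
python3 plan.py 629.2,185.1,29,87.5 629,185,130,87.5,56,8 364,305.5,120,93,70,12 364,305.5,27,93,70,8; python3 -c "
from fit import *
p=get_image('top');save(p,'t3.png');cv2.imwrite('pics/t3c.png',cv2.resize(p['frame'][100:300,160:480,::-1],None,fx=2.5,fy=2.5))
print(get_state()['contact_force'],get_state()['position'])"
```

```text
[56, 0, 0, -6, 0, 56, 0, 0, -20, 0, 56, 0, 0, -40, 0, 56, 0, 0, -61, 0, 56, 0, 0, -81, 0, 56, 0, 0, -95, 0, 56, 0, 0, -101, 0, 56, 0, 0, -101, 0] -> [629.2, 185.1, 130.0, 87.5]
[70, 3, -6, 0, 0, 70, 9, -24, 1, 0, 70, 20, -49, 2, -1, 70, 33, -81, 3, -2, 70, 47, -117, 4, -2, 70, 62, -153, 6, -3, 70, 76, -189, 7, -4, 70, 89, -221, 8, -4, 70, 99, -247, 9, -5, 70, 106, -264, 10, -5, 70, 109, -270, 10, -6, 70, 109, -270, 10, -6] -> [364.2, 305.8, 120.0, 93.5]
[70, 0, 0, 5, 0, 70, 0, 0, 18, 0, 70, 0, 0, 37, 0, 70, 0, 0, 56, 0, 70, 0, 0, 75, 0, 70, 0, 0, 88, 0, 70, 0, 0, 93, 0, 70, 0, 0, 93, 0] -> [364.2, 305.8, 27.0, 93.5]
[ 0.69421393  0.39156264 -1.52395006] [0.62867487 0.18593952 0.03006435]
```

View pics/t3c.png

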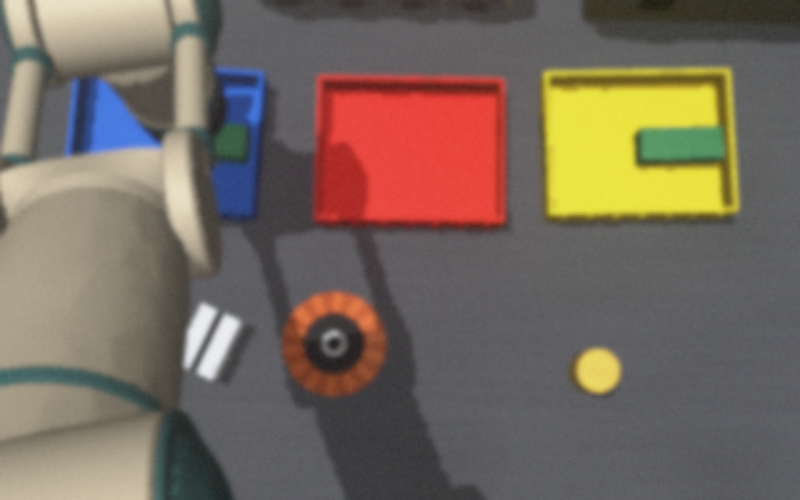

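The steel bar lies flat in the yellow tray at about (680,146) in the crop. The light bar is in the right half of the blue tray at about (230,142), and the disc hasn't moved. Next I release the bar and go to the tube.

Emit:
apply_moves(deltas=[56,0,0,0,0,56,0,0,0,0,56,0,0,0,0,56,0,0,0,0,56,0,0,-6,0,56,0,0,-20,0,56,0,0,-40,0,56,0,0,-61,0,56,0,0,-81,0,56,0,0,-95,0,56,0,0,-101,0,56,0,0,-101,0])

```text
clock: 15.28
position: [0.6292, 0.1861, 0.1325]
ee_rot: [0.001, 0.722, 0.692, 0.002]
contact_force: [-0.2, 0.1, -0.2]
width: 0.0558
gripper_force: 0.0
```

Emit:
apply_moves(deltas=[70,3,-6,0,0,70,9,-24,1,0,70,20,-49,2,-1,70,33,-81,3,-2,70,47,-117,4,-2,70,62,-153,6,-3,70,76,-189,7,-4,70,89,-221,8,-4,70,99,-247,9,-5,70,106,-264,10,-5,70,109,-270,10,-6,70,109,-270,10,-6])

```text
clock: 16.28
position: [0.3607, 0.3061, 0.1194]
ee_rot: [-0.0, 0.683, 0.73, -0.001]
contact_force: [0.1, -0.1, -0.2]
width: 0.07
gripper_force: 0.0
```

Emit:
apply_moves(deltas=[70,0,0,5,0,70,0,0,18,0,70,0,0,37,0,70,0,0,56,0,70,0,0,75,0,70,0,0,88,0,70,0,0,93,0,70,0,0,93,0,70,0,0,93,0])

```text
clock: 17.03
position: [0.364, 0.3059, 0.0271]
ee_rot: [0.0, 0.685, 0.729, -0.0]
contact_force: [0.1, -0.7, 0.3]
width: 0.0699
gripper_force: 0.0
```

Emit:
apply_moves(deltas=[25,0,0,0,0,25,0,0,0,0,25,0,0,0,0,25,0,0,0,0,25,0,0,0,0,25,0,0,0,0,25,0,0,0,0,25,0,0,0,0])

```text
clock: 17.7
position: [0.3638, 0.3065, 0.0283]
ee_rot: [0.0, 0.684, 0.729, 0.001]
contact_force: [-0.1, -0.8, 7.1]
width: 0.0392
gripper_force: 61.7
```

Emit:
apply_moves(deltas=[25,0,0,-9,0,25,0,0,-30,0,25,0,0,-58,0,25,0,0,-86,0,25,0,0,-107,0,25,0,0,-116,0,25,0,0,-116,0,25,0,0,-116,0])

```text
clock: 18.37
position: [0.3623, 0.3058, 0.1429]
ee_rot: [-0.0, 0.684, 0.729, -0.0]
contact_force: [0.2, -0.6, -2.4]
width: 0.0391
gripper_force: 61.1
```

```bash
python3 plan.py 364.2,305.8,143,93.5 470,50,143,93,25,12 633,-191,143,92,25,12 633,-191,33,92,25,9;python3 -c "
from fit import *
ps=[get_image('top'),get_image('side')]
[save(p,n) for p,n in zip(ps,('t4.png','s4.png'))]
print([fit(q,'green',(.629,.186),B,.004,[1.5]) for q in (ps,ps[:1])],fit(ps[:1],'green',(.634,-.273),B,.004,[1.6]))"
```

```text
[25, -6, 2, 0, 0, 25, -23, 8, 0, 0, 25, -48, 16, 0, 0, 25, -79, 27, 0, 0, 25, -113, 39, 0, 0, 25, -149, 51, 0, 0, 25, -183, 63, 0, 0, 25, -214, 74, 0, 0, 25, -239, 82, 0, 0, 25, -256, 88, 0, 0, 25, -262, 90, 0, 0, 25, -262, 90, 0, 0] -> [470.0, 49.8, 143.0, 93.5]
[25, -6, 3, 0, 0, 25, -22, 13, 0, 0, 25, -46, 27, 0, 0, 25, -75, 44, 0, 0, 25, -108, 64, 0, 1, 25, -142, 84, 0, 1, 25, -175, 104, 0, 1, 25, -205, 121, 0, 1, 25, -228, 135, 0, 1, 25, -244, 145, 0, 1, 25, -250, 148, 0, 2, 25, -250, 148, 0, 2] -> [633.0, -190.7, 143.0, 91.5]
[25, 0, 0, 5, 0, 25, 0, 0, 17, 0, 25, 0, 0, 35, 0, 25, 0, 0, 55, 0, 25, 0, 0, 75, 0, 25, 0, 0, 93, 0, 25, 0, 0, 105, 0, 25, 0, 0, 110, 0, 25, 0, 0, 110, 0] -> [633.0, -190.7, 33.0, 91.5]
[(np.float64(0.629), np.float64(0.1855), np.float64(89.3), np.float64(0.193)), (np.float64(0.6272), np.float64(0.1876), np.float64(83.1), np.float64(0.226))] (np.float64(0.6328), np.float64(-0.276), np.float64(-82.4), np.float64(0.234))
```

Emit:
apply_moves(deltas=[25,-6,2,0,0,25,-23,8,0,0,25,-48,16,0,0,25,-79,27,0,0,25,-113,39,0,0,25,-149,51,0,0,25,-183,63,0,0,25,-214,74,0,0,25,-239,82,0,0,25,-256,88,0,0,25,-262,90,0,0,25,-262,90,0,0])

```text
clock: 19.47
position: [0.4693, 0.0486, 0.1422]
ee_rot: [-0.001, 0.686, 0.728, -0.001]
contact_force: [0.0, 0.6, -2.3]
width: 0.0392
gripper_force: 61.0
```

Emit:
apply_moves(deltas=[25,-6,3,0,0,25,-22,13,0,0,25,-46,27,0,0,25,-75,44,0,0,25,-108,64,0,1,25,-142,84,0,1,25,-175,104,0,1,25,-205,121,0,1,25,-228,135,0,1,25,-244,145,0,1,25,-250,148,0,2,25,-250,148,0,2])

```text
clock: 20.47
position: [0.6331, -0.1902, 0.1423]
ee_rot: [-0.0, 0.698, 0.717, -0.0]
contact_force: [-0.8, 0.5, -3.2]
width: 0.0391
gripper_force: 61.0
```

Emit:
apply_moves(deltas=[25,0,0,0,0,25,0,0,5,0,25,0,0,17,0,25,0,0,35,0,25,0,0,55,0,25,0,0,75,0,25,0,0,93,0,25,0,0,105,0,25,0,0,110,0,25,0,0,111,0,25,0,0,111,0,25,0,0,111,0])

```text
clock: 21.47
position: [0.633, -0.1897, 0.033]
ee_rot: [0.001, 0.697, 0.717, 0.0]
contact_force: [-0.1, -0.8, -2.8]
width: 0.039
gripper_force: 60.9
```

```bash
python3 plan.py 633,-190.7,32,91.5 633,-191,133,91.5,64,8 414,-190,125,91.5,70,10 414,-190,30,91.5,70,8
```

```text
[64, 0, 0, -6, 0, 64, 0, 0, -20, 0, 64, 0, 0, -40, 0, 64, 0, 0, -61, 0, 64, 0, 0, -81, 0, 64, 0, 0, -95, 0, 64, 0, 0, -101, 0, 64, 0, 0, -101, 0] -> [633.0, -190.7, 133.0, 91.5]
[70, 0, -8, 0, 0, 70, 1, -28, 1, 0, 70, 2, -57, 2, 0, 70, 3, -91, 3, 0, 70, 4, -128, 5, 0, 70, 5, -162, 6, 0, 70, 6, -191, 7, 0, 70, 6, -211, 8, 0, 70, 6, -219, 8, 0, 70, 6, -219, 8, 0] -> [413.9, -190.4, 125.0, 91.5]
[70, 0, 0, 5, 0, 70, 0, 0, 19, 0, 70, 0, 0, 37, 0, 70, 0, 0, 58, 0, 70, 0, 0, 76, 0, 70, 0, 0, 90, 0, 70, 0, 0, 95, 0, 70, 0, 0, 95, 0] -> [413.9, -190.4, 30.0, 91.5]
```

Emit:
apply_moves(deltas=[25,0,0,1,0,25,0,0,1,0,64,0,0,1,0,64,0,0,1,0,64,0,0,1,0,64,0,0,-10,0,64,0,0,-30,0,64,0,0,-55,0,64,0,0,-80,0,64,0,0,-95,0,64,0,0,-101,0,64,0,0,-101,0])

```text
clock: 22.47
position: [0.6337, -0.1904, 0.1358]
ee_rot: [0.002, 0.697, 0.717, 0.001]
contact_force: [-0.7, -0.6, 0.0]
width: 0.0642
gripper_force: 0.0
```

Emit:
apply_moves(deltas=[70,0,-8,0,0,70,1,-28,1,0,70,2,-57,2,0,70,3,-91,3,0,70,4,-128,5,0,70,5,-162,6,0,70,6,-191,7,0,70,6,-211,8,0,70,6,-219,8,0,70,6,-219,8,0])

```text
clock: 23.3
position: [0.4108, -0.1892, 0.1243]
ee_rot: [-0.002, 0.698, 0.716, -0.0]
contact_force: [0.4, -0.0, 0.3]
width: 0.0703
gripper_force: 0.0
```

Emit:
apply_moves(deltas=[70,0,0,5,0,70,0,0,19,0,70,0,0,37,0,70,0,0,58,0,70,0,0,76,0,70,0,0,90,0,70,0,0,95,0,70,0,0,95,0,70,0,0,95,0])

```text
clock: 24.05
position: [0.4146, -0.1903, 0.0301]
ee_rot: [0.0, 0.697, 0.717, 0.0]
contact_force: [-0.6, -0.3, -0.2]
width: 0.07
gripper_force: 0.0
```

Emit:
apply_moves(deltas=[25,0,0,0,0,25,0,0,0,0,25,0,0,0,0,25,0,0,0,0,25,0,0,0,0,25,0,0,0,0,25,0,0,0,0,25,0,0,0,0])

```text
clock: 24.72
position: [0.4143, -0.1905, 0.0314]
ee_rot: [0.001, 0.697, 0.717, 0.0]
contact_force: [-0.2, 0.3, 6.1]
width: 0.0386
gripper_force: 60.1
```

Emit:
apply_moves(deltas=[25,0,0,-9,0,25,0,0,-30,0,25,0,0,-58,0,25,0,0,-86,0,25,0,0,-107,0,25,0,0,-116,0,25,0,0,-116,0,25,0,0,-116,0])

```text
clock: 25.38
position: [0.4128, -0.1896, 0.1458]
ee_rot: [-0.0, 0.697, 0.717, -0.0]
contact_force: [-0.3, -0.3, -5.4]
width: 0.0384
gripper_force: 61.3
```

```bash
python3 plan.py 413.9,-190.4,146,91.5 622,-11,146,90.5,25,12; python3 -c "
from fit import *
p=get_image('top');save(p,'t5.png');cv2.imwrite('pics/t5c.png',cv2.resize(p['frame'][100:300,160:480,::-1],None,fx=2.5,fy=2.5))"
```

```text
[25, 4, 5, 0, 0, 25, 15, 19, 0, 0, 25, 32, 39, 0, 0, 25, 52, 64, 0, 0, 25, 75, 92, 0, 0, 25, 99, 121, 0, 1, 25, 122, 149, 0, 1, 25, 142, 174, 0, 1, 25, 159, 194, 0, 1, 25, 170, 208, 0, 1, 25, 174, 213, 0, 1, 25, 174, 213, 0, 1] -> [622.3, -10.9, 146.0, 90.5]
```

View pics/t5c.png

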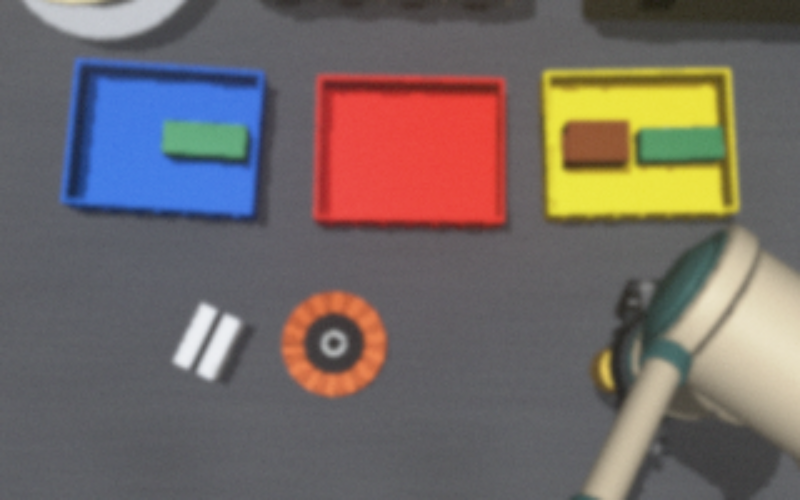

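The blue tray holds the green bar at (205,140) and the yellow tray holds the tube at (597,143) and the other bar at (680,146). All three are flat and apart. The brass is in the grip and goes to the red tray.

Emit:
apply_moves(deltas=[25,4,5,0,0,25,15,19,0,0,25,32,39,0,0,25,52,64,0,0,25,75,92,0,0,25,99,121,0,1,25,122,149,0,1,25,142,174,0,1,25,159,194,0,1,25,170,208,0,1,25,174,213,0,1,25,174,213,0,1])

```text
clock: 26.43
position: [0.622, -0.0087, 0.1441]
ee_rot: [-0.001, 0.703, 0.712, -0.001]
contact_force: [0.4, 0.0, -4.3]
width: 0.0389
gripper_force: 61.6
```

Emit:
apply_moves(deltas=[25,0,0,0,0,25,0,0,5,0,25,0,0,17,0,25,0,0,35,0,25,0,0,55,0,25,0,0,75,0,25,0,0,93,0,25,0,0,105,0,25,0,0,110,0,25,0,0,111,0,25,0,0,111,0,25,0,0,111,0])

```text
clock: 27.43
position: [0.6217, -0.0109, 0.0357]
ee_rot: [0.001, 0.704, 0.711, 0.0]
contact_force: [0.1, -0.1, -4.6]
width: 0.0388
gripper_force: 61.6
```

```bash
python3 plan.py 622.3,-10.9,35,90.5 436,175,120,155,64,12 436,175,26,155,64,8; python3 -c "
from h import *
print(get_state()['contact_force'],get_state()['position'],np.round(get_state()['qpos'],2))"
```

```text
[64, 4, -4, -2, -2, 64, 16, -16, -7, -6, 64, 34, -34, -16, -12, 64, 56, -55, -26, -19, 64, 81, -80, -37, -28, 64, 107, -105, -48, -37, 64, 131, -129, -59, -45, 64, 153, -151, -69, -53, 64, 171, -169, -78, -59, 64, 183, -180, -83, -63, 64, 188, -185, -85, -64, 64, 188, -185, -85, -64] -> [435.7, 175.5, 120.0, 154.5]
[64, 0, 0, 5, 0, 64, 0, 0, 19, 0, 64, 0, 0, 37, 0, 64, 0, 0, 57, 0, 64, 0, 0, 75, 0, 64, 0, 0, 89, 0, 64, -1, 0, 94, 0, 64, -1, 0, 94, 0] -> [436.6, 175.0, 26.0, 154.5]
[ 0.12949076 -0.11025759 -4.62830261] [ 0.6216806  -0.01087425  0.03573225] [-0.13  0.52  1.68 -0.    0.93 -0.14]
```

Emit:
apply_moves(deltas=[25,0,0,1,0,25,0,0,1,0,64,0,0,1,0,64,0,0,1,0,64,0,0,1,0,64,0,0,-10,0,64,0,0,-30,0,64,0,0,-55,0,64,0,0,-80,0,64,0,0,-95,0,64,0,0,-100,0,64,0,0,-100,0])

```text
clock: 28.43
position: [0.6228, -0.0102, 0.1376]
ee_rot: [0.002, 0.703, 0.711, 0.001]
contact_force: [-0.5, -0.8, 0.4]
width: 0.064
gripper_force: 0.0
```

Emit:
apply_moves(deltas=[62,4,-4,0,-6,62,16,-16,1,-12,62,34,-34,2,-18,62,56,-55,4,-24,62,81,-80,6,-30,62,107,-105,8,-36,62,131,-129,10,-42,62,153,-151,12,-48,62,171,-169,14,-54,62,183,-180,15,-60,62,188,-185,15,-64,62,188,-185,15,-64])

```text
clock: 29.43
position: [0.4319, 0.1766, 0.1191]
ee_rot: [-0.002, 0.218, 0.976, -0.001]
contact_force: [-0.2, 0.2, -0.5]
width: 0.0623
gripper_force: 0.0
```

Emit:
apply_moves(deltas=[62,0,0,5,0,62,0,0,19,0,62,0,0,37,0,62,0,0,57,0,62,0,0,75,0,62,0,0,89,0,62,0,0,94,0,62,0,0,94,0,62,0,0,94,0])

```text
clock: 30.18
position: [0.4351, 0.1755, 0.026]
ee_rot: [-0.0, 0.22, 0.975, -0.0]
contact_force: [0.3, -0.2, 0.4]
width: 0.062
gripper_force: 0.0
```

Emit:
apply_moves(deltas=[25,0,0,0,0,25,0,0,0,0,25,0,0,0,0,25,0,0,0,0,25,0,0,0,0,25,0,0,0,0,25,0,0,0,0,25,0,0,0,0])

```text
clock: 30.85
position: [0.4357, 0.176, 0.0273]
ee_rot: [0.001, 0.22, 0.976, 0.0]
contact_force: [-0.4, -1.4, 6.3]
width: 0.039
gripper_force: 60.6
```

Emit:
apply_moves(deltas=[25,0,0,-9,0,25,0,0,-30,0,25,0,0,-58,0,25,0,0,-86,0,25,0,0,-107,0,25,0,0,-116,0,25,0,0,-116,0,25,0,0,-116,0])

```text
clock: 31.52
position: [0.4341, 0.1758, 0.142]
ee_rot: [-0.0, 0.22, 0.976, -0.0]
contact_force: [0.0, -0.7, -1.3]
width: 0.039
gripper_force: 60.1
```

```bash
python3 plan.py 435.7,175.5,142,154.5 625.5,268,142,87.5,25,12; python3 -c "
from fit import *
p=get_image('side');save(p,'s6.png')"
```

```text
[25, -3, 4, 0, 2, 25, -11, 14, 0, 6, 25, -24, 30, 0, 12, 25, -40, 50, 0, 20, 25, -57, 71, 0, 29, 25, -75, 94, 0, 38, 25, -92, 116, 0, 47, 25, -107, 135, 0, 55, 25, -120, 151, 0, 61, 25, -128, 161, 0, 65, 25, -131, 165, 0, 67, 25, -131, 165, 0, 67] -> [625.0, 268.0, 142.0, 87.5]
```

View pics/s6.png

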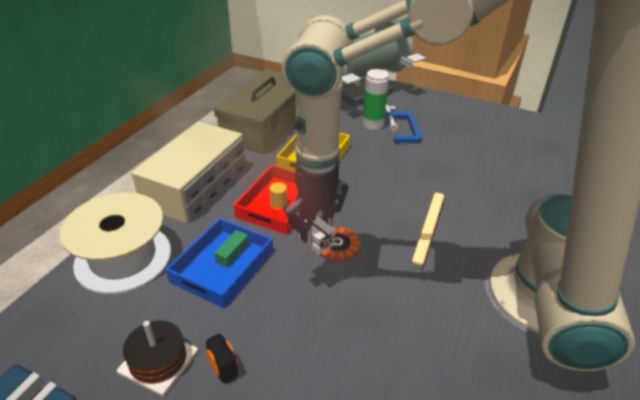

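The profile is in the grip at about (320,240). The brass stands in the red tray at (278,196) and the bar lies flat in the blue tray at (232,246).

Emit:
apply_moves(deltas=[25,-3,4,0,6,25,-11,14,0,12,25,-24,30,0,18,25,-40,50,0,24,25,-57,71,0,30,25,-75,94,0,36,25,-92,116,0,42,25,-107,135,0,48,25,-120,151,0,54,25,-128,161,0,60,25,-131,165,0,67,25,-131,165,0,67])

```text
clock: 32.57
position: [0.6239, 0.2689, 0.1389]
ee_rot: [-0.001, 0.722, 0.692, -0.002]
contact_force: [-0.0, 0.4, -1.7]
width: 0.0393
gripper_force: 60.2
```

Emit:
apply_moves(deltas=[25,0,0,0,0,25,0,0,5,0,25,0,0,17,0,25,0,0,35,0,25,0,0,55,0,25,0,0,75,0,25,0,0,93,0,25,0,0,105,0,25,0,0,110,0,25,0,0,111,0,25,0,0,111,0,25,0,0,111,0])

```text
clock: 33.57
position: [0.6237, 0.2687, 0.0314]
ee_rot: [0.0, 0.722, 0.692, 0.0]
contact_force: [0.6, 0.3, -1.5]
width: 0.0391
gripper_force: 60.0
```

Emit:
apply_moves(deltas=[25,0,0,1,0,25,0,0,1,0,62,0,0,1,0,62,0,0,1,0,62,0,0,1,0,62,0,0,-10,0,62,0,0,-30,0,62,0,0,-55,0,62,0,0,-80,0,62,0,0,-95,0,62,0,0,-100,0,62,0,0,-100,0])

```text
clock: 34.57
position: [0.6248, 0.269, 0.1336]
ee_rot: [0.001, 0.722, 0.692, 0.002]
contact_force: [0.1, -0.2, -0.7]
width: 0.0619
gripper_force: 0.0
```

Emit:
apply_moves(deltas=[62,5,-5,-5,0,62,15,-15,-10,0,62,30,-40,-15,0,62,30,-70,-20,0,62,30,-105,-25,0,62,30,-140,-30,0,62,30,-175,-30,0,62,30,-205,-30,0,62,30,-225,-30,0,62,30,-235,-30,0,62,30,-240,-30,0])

```text
clock: 35.48
position: [0.3827, 0.3089, 0.1609]
ee_rot: [-0.0, 0.721, 0.693, -0.001]
contact_force: [0.8, 0.3, 0.1]
width: 0.0623
gripper_force: 0.0
```

```bash
python3 -c "
from fit import *
ps=[get_image('top'),get_image('side')]
cv2.imwrite('pics/t7c.png',cv2.resize(ps[0]['frame'][100:300,160:480,::-1],None,fx=2.5,fy=2.5))
cv2.imwrite('pics/s7c.png',cv2.resize(ps[1]['frame'][110:310,140:400,::-1],None,fx=3,fy=3))
for p in ps: print([np.round(at(p,d['point'],0),4) for d in place_of('flap_disc',p)[:1]])"
```

```text
[array([0.4395, 0.0579, 0.    ])]
[array([0.4329, 0.0567, 0.    ])]
```

View pics/t7c.png

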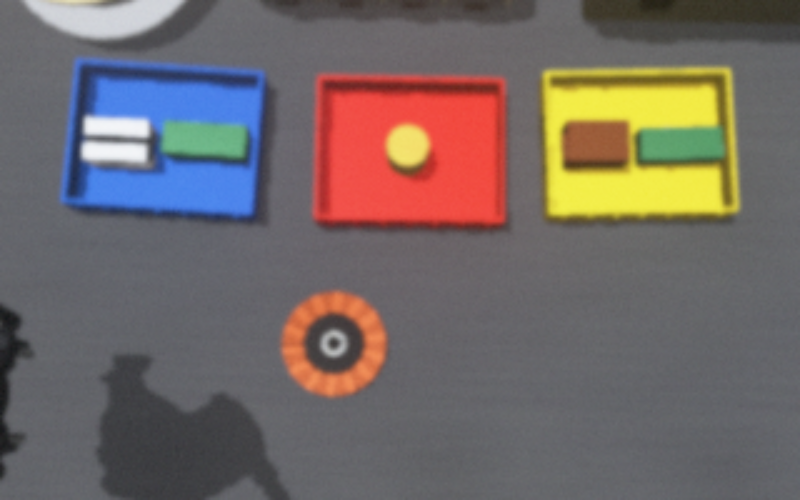

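View pics/s7c.png

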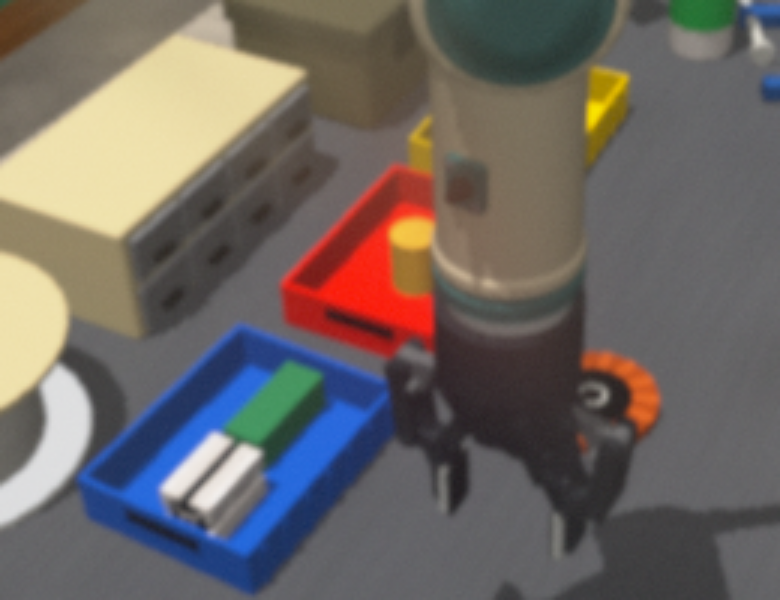

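The profile and green bar lie flat in the blue tray, at (117,140) and (205,140) in the top crop. The brass stands in the red tray at (408,147), and the tube and steel bar lie in the yellow at (597,143) and (680,146). The disc is still at (334,343), and the gripper is clear of everything. I'm handing in.

```bash
python3 -c "
from rig import *
print(sign_off())"
```

```text
the job is handed in; nothing more can be done
None
```

The job is handed in (no verdict was returned): the 6.5 N green bar (steel) and the tube are in the yellow tray, the 2.2 N green bar (aluminium) and the profile in the blue, the brass in the red, all flat in the last pictures with the flap disc in place, after about 35 s of the 122 s allowed.

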